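# Pack the shoe-care order into its carton

## Task

Pack this order: put the pink card box and the white leather-care bottle standing in front of you into the open cardboard carton beside the red thread spool, so that all three stand upright on the carton's floor at once. Set the pieces down rather than letting them drop, do not knock the spool over, and leave the rubber stamp and the other things on the counter where they are.

Things in the scene. Friction and masses are not known exactly. Their poses are not given: they have to be found in the camera images.
- carton_floor (a point): Open brown cardboard carton, fixed to the counter. The point is the centre of its inner floor, 4 mm above the counter. Inside 108 mm along its x, 128 mm along its y; walls 4 mm thick, rim 30 mm above the floor; z up. All fits only with the card box's 96 mm side along the carton's x, near the end away from the spool; the bottle goes beside the spool, last (no finger room next to it afterwards).
- box_center (a point): Pale pink lidded card box, 62 mm along its x axis, 96 mm along its y axis, 60 mm high, about 0.09 kg, loose and standing on the counter. The point is its centre, 30 mm above its underside; z is up.
- bottle_center (a point): White round leather-care bottle with a white cap, 52 mm in diameter, 152 mm high, straight-sided from 5 to 105 mm up, then a shoulder and a cap 28 mm wide, about 0.16 kg, loose and standing on the counter to the left of the carton (the similar bottles at the far right are not part of the job). The point is on its axis, 76 mm above its underside; z is up.
- spool_center (a point): Red thread spool with white rims, 32 mm in diameter, 50 mm high, loose, already standing in the carton near the corner at the carton's -x, +y. The point is its centre, 25 mm above its underside; z is up.
- stamp_center (a point): Rubber stamp with a dark wooden handle, 27 x 48 mm and 69 mm high, loose, a bystander. The point is its centre, half-way up.
There are look-alikes about, which are no part of the job. What is shaped like the part that bears bottle_center but purple is not meant. Leave any turquoise look-alike of the part that bears box_center alone.

How it is judged:
By the outcome, as a careful person would: the job done as asked, in the order asked, and still so for the second after the job is handed in, with the robot touching nothing.
It also fails if it takes over 48 s, if anything falls off the work surface, if the arm or the gripper's body presses on something with over 40 N, if the wrist force passes 120 N, or if a joint passes its speed limit or range.

## Robot

A 6-joint arm with a two-finger parallel gripper is mounted at the origin on a cart in front of the work surface, level with it; the furniture and walls round the work are solid. World frame = base frame: x ahead of the robot, y to its left, z up, the work surface at z = 0. Lengths are in mm, angles in degrees, forces in N, time in s.
With the tool pointing down it reaches from about 350 to 850 mm from the base axis. Payload 8.1 kg.
Tool frame: the origin (TCP) lies midway between the tips of the shut fingers; the grasp point (between the pads) lies 19 mm behind it; z points along the fingers, y is the line along which they close (so a half turn about z gives the same grasp; the last joint's range is limited). The gripper opens to 85 mm and grips with 20 to 120 N. Pads are 22 mm wide; open, the fingers measure 114 mm over their backs; the gripper's body (76 mm by 85 mm) begins 54 mm behind the grasp point. The pads swing forward as they close: fully open they stand 13 mm farther back than shut.
Start: joints at [61.226, 7.471, 85.268, -0, 87.261, -4.893], TCP at [242.882, 548.647, 231.292] pointing down, gripper open.
Joint ranges: [-169.43, 169.43], [-51.17, 129.36], [1.28, 143.12], [-76.62, 256.62], [0, 156.53], [-152.29, 152.29]. Speed limits (degrees/s): [136.94, 136.94, 159.86, 180, 180, 180].

## Interface

Orientations are given as [roll, pitch, yaw] about the fixed x, y, z axes, in that order (R = Rz(yaw) Ry(pitch) Rx(roll)).
In Python, from bench import r gives the robot as it stands. The module is installed in compiled form; this text tells all that it offers.
- The arm moves only by the tool jog_arm, never from a script. Its argument "rows" is a list of rows, each a list of 2 entries, a list of its own where there are three numbers: the shift along the tool's x, y, z in mm, then the turn, a rotation vector about the tool's x, y, z in rad. A call has 1 to 10 rows; each row is the pose to reach, as a shift and turn from the pose commanded when the call began, along the tool's axes at that moment; what a row does not reach only later rows make up. A row lasts 1/10 s, in which the tool goes at most 50 mm and 8.59 degrees, less where a joint would pass 70% of its speed; a pose out of reach is approached as far as the arm can. A call with a gripper value outside its range is refused whole. "grip" is the finger opening in mm, from 0 to 85.4, set as the call begins (left out, the last holds). The fingers move at their own pace and stop on an object; "force" is the grip in N (left out, the last holds). Time passes only in rows, so rows that repeat a pose let the fingers close. It gives the time, the measured TCP pose, the force, the opening and the grip force at its end, in the units of the state.
- r.sense(): the state, without advancing time (a new reading comes with each control period).
- r.snapshot(name): name is "side" or "top"; returns (picture, depth): 384x512x3 uint8, blue, green, red; 384x512 float32, mm along the optical axis (not along the pixel's ray), 0 where there is no reading.
- r.camera_params(name): a dict with "fx", "fy", "cx", "cy" (pixels), "dist_coeffs" ([k1, k2, p1, p2, k3] as OpenCV has them; the pictures are not rectified), "pose" (4x4, takes a point from camera to world coordinates). Camera axes: x right, y down, z forward; pixel columns grow to the right and rows downward; lengths in mm; the calibration is good to about 2 mm. A picture is of the moment at which its call begins. camera_params takes no time and is no camera call.
- r.hand_in(): hands the job in; it is judged then, once.
The state is a dict: "time": time; "joint_pos": joint angles; "qd": joint speeds; "joint_efforts": joint torques, N m; "tool_pos": TCP position; "tcp_rot": TCP orientation; "ft_force": force on the tool from outside, world axes, zero at the start; "wrist_torque": the same for the moment, N m; "finger_gap": finger opening in mm; "grip_force": force on a finger pad.
Only numpy, scipy, OpenCV 4.12 (cv2) and the standard library are available. Lean on these libraries where they do the work, as an engineer would, in place of code of your own. Each camera call takes 0.05 s, during which the arm holds its last target. There are 200 camera calls.

## Working session

There is one attempt and no reset: what is moved stays moved. The work goes in short steps, Python scripts to look and compute and a tool call to move; the robot and the scene stay as the last step left them, time stands still between calls to the robot, and variables do not carry over. Pictures are saved under pics/ and viewed, at most 10 in all, crops included, and the job is handed in when it is done.

Besides the shell and the picture viewer there is one more tool, called after "Emit:" as name(argument=value, ...) on one line, values as JSON. jog_arm: Moves the arm, as the interface text tells. Its arguments: {"type":"object","properties":{"rows":{"type":"array"},"grip":{"type":"number"},"force":{"type":"number"}},"required":["rows"]}

```bash
mkdir -p pics
cat > h.py <<'E'
import numpy as np,cv2,pickle
from bench import r
def snap(n,f):
    p,d=r.snapshot(n);cv2.imwrite(f'pics/{f}.png',p);pickle.dump((p,d,r.camera_params(n)),open(f'{f}.pkl','wb'));return p,d
def cloud(f):
    p,d,c=pickle.load(open(f+'.pkl','rb'))
    K=np.array([[c['fx'],0,c['cx']],[0,c['fy'],c['cy']],[0,0,1.]])
    v,u=np.mgrid[:384,:512]
    n=cv2.undistortPoints(np.stack([u,v],-1).reshape(-1,1,2).astype(np.float64),K,np.array(c['dist_coeffs'],float)).reshape(384,512,2)
    P=np.dstack([n*d[...,None],d]); T=np.array(c['pose'])
    W=P@T[:3,:3].T+T[:3,3]; W[d==0]=np.nan
    return p,W
E
python3 - <<'E'
from h import *
for n in('side','top'):
    snap(n,n+'0'); print(n,np.round(r.camera_params(n)['pose'],2).tolist(),r.camera_params(n)['fx'])
s=r.sense();print(s)
a,b=cv2.imread('pics/side0.png'),cv2.imread('pics/top0.png')
E
```

```text
side [[0.82, -0.36, 0.44, 189.64], [-0.57, -0.5, 0.66, -534.26], [-0.01, -0.79, -0.61, 616.93], [0.0, 0.0, 0.0, 1.0]] 378.254974705565
top [[-0.02, -0.99, 0.17, 407.98], [-1.0, 0.01, -0.01, 51.99], [0.01, -0.17, -0.99, 1019.61], [0.0, 0.0, 0.0, 1.0]] 367.43704111905157
{'time': 0.1, 'joint_pos': array([ 6.12285086e+01,  7.51003904e+00,  8.53226622e+01, -1.00180760e-03,
        8.72606129e+01, -4.89258794e+00]), 'qd': array([-0.09629375, -0.07216104, -0.18978639,  0.05191658, -0.05108347,
        0.04878541]), 'joint_efforts': array([ 1.36351759e-03, -5.70955610e+01, -5.01940513e+01, -1.64196354e-04,
        8.14756961e-03,  8.42943132e-05]), 'tool_pos': array([242.6302851 , 548.22492829, 230.36067408]), 'tcp_rot': array([-1.79906941e+02, -6.96163136e-03,  1.56121140e+02]), 'ft_force': array([0.28348032, 0.10863851, 0.14867443]), 'wrist_torque': array([ 0.01300103, -0.00223786, -0.02138257]), 'grip_force': 0.0, 'finger_gap': 85.59244855211523}
```

View pics/side0.png

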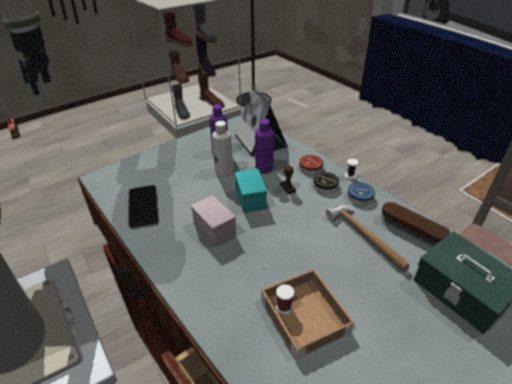

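View pics/top0.png

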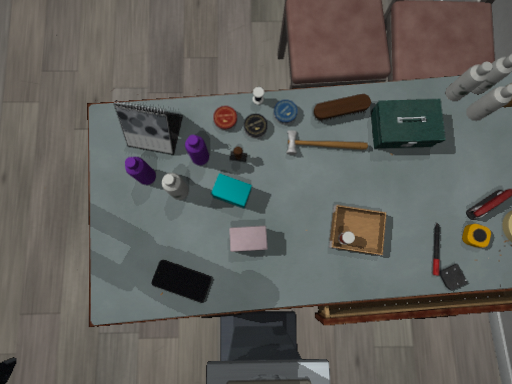

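The side view shows the pink box at (214,220), the white bottle at (222,150), and the carton at (307,312) with the spool at (285,298). The top view shows the pink box at (248,238), the bottle at (172,184), the carton at (359,230) with the spool at (348,238), and the turquoise box at (232,190).

```bash
cat > m.py <<'E'
from h import *
def rect(P,name):
    q=P[:,:2].astype(np.float32); c,s,a=cv2.minAreaRect(q); print(name,len(q),'c',np.round(c,1),'s',np.round(s,1),'a',round(a,1),'z',np.round(np.percentile(P[:,2],[5,50,95]),1))
regs={'top0':dict(box=(225,222,272,255),bottle=(158,168,190,200),carton=(325,198,395,262)),'side0':dict(box=(188,194,240,248),bottle=(208,118,236,180),carton=(255,265,358,358))}
for f in regs:
    p,W=cloud(f)
    for n,(a,b,c,d) in regs[f].items():
        w=W[b:d,a:c].reshape(-1,3);q=p[b:d,a:c].reshape(-1,3).astype(int)
        m=~np.isnan(w[:,0]);w,q=w[m],q[m]
        hsv=cv2.cvtColor(q.astype(np.uint8)[None],cv2.COLOR_BGR2HSV)[0].astype(int)
        print(f,n,'zmax',np.round(np.percentile(w[:,2],[50,90,99]),1))
        if n=='box':
            k=w[:,2]>52; rect(w[k],'boxtop')
        if n=='bottle':
            for lo,hi in((20,60),(60,100),(110,140),(140,160)):
                k=(w[:,2]>lo)&(w[:,2]<hi)
                if k.sum()>5: rect(w[k],f'bot{lo}')
        if n=='carton':
            k=(w[:,2]>25)&(w[:,2]<39); rect(w[k],'rim')
            k=(w[:,2]>44)&(w[:,2]<70); rect(w[k],'spool') if k.sum()>3 else 0
            k=(w[:,2]<9)&(w[:,2]>-3)&(hsv[:,1]>90); rect(w[k],'floor')
            k=(w[:,2]>-15)&(w[:,2]<39)&(hsv[:,1]>80)&(hsv[:,0]<25); rect(w[k],'brown')
E
python3 m.py
```

```text
top0 box zmax [57.5 61.2 63.3]
boxtop 877 c [466.9  48.8] s [61.9 95.6] a 2.4 z [56.5 59.6 62.4]
top0 bottle zmax [  4.1 143.6 152.7]
bot20 63 c [594.2 227.6] s [19.6 50. ] a 44.3 z [22.1 39.8 56.3]
bot60 81 c [595.2 226.7] s [20.5 50.1] a 48.5 z [62.3 80.2 99.2]
bot110 199 c [603.9 236.5] s [45.3 47.9] a 37.8 z [111.6 120.4 131.3]
bot140 110 c [606. 238.] s [26.1 25. ] a 7.1 z [142.1 150.7 153.1]
top0 carton zmax [ 1.9 29.6 54.3]
rim 398 c [ 488.4 -250.6] s [136.1 117. ] a 80.2 z [26.4 32.7 36.2]
spool 119 c [ 465.8 -216.1] s [29.7 28.8] a 88.8 z [51.  53.8 56.5]
floor 1519 c [ 490.1 -250. ] s [133.1 106.1] a 80.5 z [0.4 3.7 7. ]
brown 2084 c [ 488.4 -250.7] s [135.5 115.7] a 80.7 z [ 0.8  4.6 34.1]
side0 box zmax [12.  60.5 61.9]
boxtop 877 c [465.6  45.9] s [63.1 98.2] a 2.9 z [55.2 60.  61.7]
side0 bottle zmax [ 42.2 123.  152.6]
bot20 246 c [602.7 235.2] s [ 49.4 211.5] a 0.5 z [22.1 41.1 58. ]
bot60 308 c [604.  234.7] s [207.7  51.8] a 64.9 z [62.4 82.4 98. ]
bot110 271 c [620.6 271.2] s [130.2  49.3] a 64.8 z [111.1 120.2 136.5]
bot140 85 c [604.4 236.1] s [25.2 26.7] a 71.8 z [141.3 150.8 153. ]
side0 carton zmax [ 2.8 31.6 54.4]
rim 1106 c [ 487.8 -252.8] s [138.6 117.8] a 80.4 z [26.  33.1 36.1]
spool 242 c [ 465.9 -216.9] s [32.7 30.9] a 89.8 z [46.1 54.1 55.9]
floor 2425 c [ 486.6 -253.4] s [133.4 114. ] a 80.3 z [2.5 4.5 6.6]
brown 4018 c [ 487.1 -253.4] s [136.  116.4] a 80.4 z [ 2.8  5.5 34.6]
```

```bash
cat > go.py <<'E'
import sys
from h import *
from scipy.spatial.transform import Rotation as Ro
x,y,z,yaw=map(float,sys.argv[1:5]); s=r.sense()
R=Ro.from_euler('xyz',s['tcp_rot'],degrees=True); T=Ro.from_euler('xyz',[180,0,yaw],degrees=True)
print('t',round(s['time'],2),'shift',np.round(R.inv().apply(np.array([x,y,z])-s['tool_pos']),1),'turn',np.round((R.inv()*T).as_rotvec(),3))
E
python3 go.py 466 63 130 92.6
python3 - <<'E'
from h import *
p,W=cloud('top0')
for n,(a,b,c,d) in dict(purpL=(120,150,158,188),purpR=(184,130,212,168),cal=(110,98,184,156),stamp=(228,144,248,164),turq=(210,172,254,208)).items():
    w=W[b:d,a:c].reshape(-1,3); w=w[w[:,2]>45]; t=w[w[:,2]>np.percentile(w[:,2],85)]
    print(n,'high pts',np.round(t.mean(0)),'zmax',round(w[:,2].max()),'xy range',np.round(w.min(0)),np.round(w.max(0)))
E
```

```text
t 0.1 shift [-400.7 -353.1  100.9] turn [-2.000e-03  1.000e-03  1.109e+00]
purpL high pts [649. 330. 152.] zmax 155 xy range [623. 305.  46.] [675. 354. 155.]
purpR high pts [704. 182. 152.] zmax 155 xy range [677. 156.  45.] [725. 206. 155.]
cal high pts [785. 311. 156.] zmax 170 xy range [725. 234.  45.] [833. 383. 170.]
stamp high pts [702.  75.  69.] zmax 71 xy range [691.  60.  53.] [713.  85.  71.]
turq high pts [596.  93.  62.] zmax 65 xy range [553.  37.  47.] [640. 144.  65.]
```

Emit:
jog_arm(rows=[[[-400.7,-353.1,101],[0,0,1.109]],[[-400.7,-353.1,101],[0,0,1.109]],[[-400.7,-353.1,101],[0,0,1.109]],[[-400.7,-353.1,101],[0,0,1.109]],[[-400.7,-353.1,101],[0,0,1.109]],[[-400.7,-353.1,101],[0,0,1.109]],[[-400.7,-353.1,101],[0,0,1.109]],[[-400.7,-353.1,101],[0,0,1.109]],[[-400.7,-353.1,101],[0,0,1.109]],[[-400.7,-353.1,101],[0,0,1.109]]], grip=85)

```text
time: 1.1
tool_pos: [448.7, 100.5, 137.9]
tcp_rot: [180.0, -0.0, 92.6]
ft_force: [1.1, 0.4, 1.4]
finger_gap: 84.9
grip_force: 0.0
```

Emit:
jog_arm(rows=[[[0,0,0],[0,0,0]],[[0,0,0],[0,0,0]],[[0,0,0],[0,0,0]]])

```text
time: 1.4
tool_pos: [448.1, 103.0, 138.3]
tcp_rot: [-180.0, -0.0, 92.6]
ft_force: [0.7, -0.4, -0.1]
finger_gap: 84.9
grip_force: 0.0
```

```bash
python3 go.py 466 63 37 92.6
```

```text
t 1.4 shift [-40.8  16.2 101.2] turn [-0. -0. -0.]
```

Emit:
jog_arm(rows=[[[-40.8,16.2,0],[0,0,0]],[[-40.8,16.2,0],[0,0,0]],[[-40.8,16.2,40],[0,0,0]],[[-40.8,16.2,60],[0,0,0]],[[-40.8,16.2,80],[0,0,0]],[[-40.8,16.2,95],[0,0,0]],[[-40.8,16.2,101],[0,0,0]],[[-40.8,16.2,101],[0,0,0]],[[-40.8,16.2,101],[0,0,0]]])

```text
time: 2.3
tool_pos: [466.9, 63.1, 38.2]
tcp_rot: [179.9, -0.0, 92.6]
ft_force: [-0.8, 0.5, -0.2]
finger_gap: 84.8
grip_force: 0.0
```

Emit:
jog_arm(rows=[[[0,0,0],[0,0,0]],[[0,0,0],[0,0,0]],[[0,0,0],[0,0,0]],[[0,0,0],[0,0,0]],[[0,0,0],[0,0,0]],[[0,0,0],[0,0,0]],[[0,0,0],[0,0,0]],[[0,0,0],[0,0,0]]], grip=50, force=25)

```text
time: 3.1
tool_pos: [467.4, 62.6, 38.5]
tcp_rot: [179.9, -0.0, 92.6]
ft_force: [-0.3, 1.4, 6.2]
finger_gap: 61.1
grip_force: 28.2
```

Emit:
jog_arm(rows=[[[0,0,-10],[0,0,0]],[[0,0,-30],[0,0,0]],[[0,0,-55],[0,0,0]],[[0,0,-80],[0,0,0]],[[0,0,-90],[0,0,0]],[[0,0,-90],[0,0,0]],[[0,0,-90],[0,0,0]]])

```text
time: 3.8
tool_pos: [466.0, 62.3, 126.6]
tcp_rot: [-180.0, 0.0, 92.6]
ft_force: [-0.5, -0.5, -1.2]
finger_gap: 61.6
grip_force: 27.7
```

```bash
python3 go.py 498 -283 128 -9.6
python3 - <<'E'
from h import *
snap('side','s1')
p,W=cloud('s1'); q=W[~np.isnan(W[...,0])]
E
```

```text
t 3.8 shift [-346.4   16.5   -1.4] turn [-1.000e-03  1.000e-03  1.783e+00]
```

View pics/s1.png

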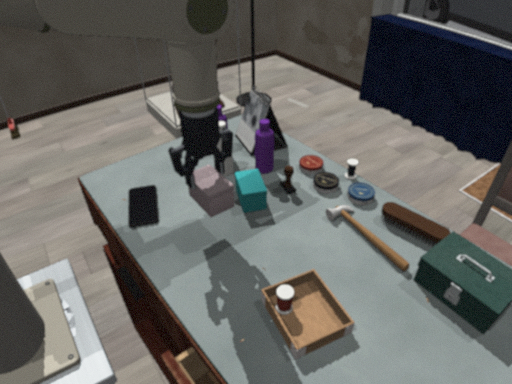

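The box hangs level in the gripper at about (212,190), with nothing else disturbed. Next I carry it to the carton.

Emit:
jog_arm(rows=[[[-10,0.5,0],[0,0,0.05]],[[-30,1.5,0],[0,0,0.15]],[[-55,3,0],[0,0,0.28]],[[-80,4,0],[0,0,0.41]],[[-105,5,0],[0,0,0.54]],[[-130,6,0],[0,0,0.67]],[[-155,7,0],[0,0,0.8]],[[-180,8,0],[0,0,0.93]],[[-200,9,0],[0,0,1.05]],[[-210,10,0],[0,0,1.12]]])

```text
time: 4.85
tool_pos: [484.9, -149.1, 126.1]
tcp_rot: [-179.9, 0.1, 27.9]
ft_force: [-0.6, 0.3, -1.4]
finger_gap: 61.6
grip_force: 27.6
```

Emit:
jog_arm(rows=[[[0,0,0],[0,0,0]],[[0,0,0],[0,0,0]]])

```text
time: 5.05
tool_pos: [485.1, -147.0, 126.4]
tcp_rot: [-179.9, 0.1, 28.4]
ft_force: [1.3, -0.4, -1.9]
finger_gap: 61.3
grip_force: 27.7
```

```bash
python3 go.py 498 -283 128 -9.6
```

```text
t 5.05 shift [-53.4 125.7  -1.7] turn [-0.001  0.002  0.664]
```

Emit:
jog_arm(rows=[[[-6,13,0],[0,0,0.07]],[[-15,35,0],[0,0,0.18]],[[-25,59,0],[0,0,0.31]],[[-35,83,0],[0,0,0.44]],[[-45,106,0],[0,0,0.56]],[[-51,120,0],[0,0,0.63]],[[-53.4,125.7,0],[0,0,0.664]],[[-53.4,125.7,0],[0,0,0.664]],[[-53.4,125.7,0],[0,0,0.664]]])

```text
time: 5.95
tool_pos: [498.6, -281.8, 127.1]
tcp_rot: [-180.0, 0.0, -9.5]
ft_force: [-0.3, 0.5, -0.5]
finger_gap: 61.3
grip_force: 27.7
```

```bash
python3 go.py 498 -283 60 -9.6
python3 - <<'E'
from h import *
for n in('side','top'): snap(n,n+'2')
for f in('top2','side2'):
    p,W=cloud(f); hsv=cv2.cvtColor(p,cv2.COLOR_BGR2HSV).astype(int)
    x,y,z=W[...,0],W[...,1],W[...,2]
    k=(np.abs(x-483)<80)&(np.abs(y+281)<80)&(z>125)&(z<160)
    k2=(np.abs(x-488)<80)&(np.abs(y+252)<85)&(z>70)&(z<160)&(p[...,2].astype(int)>p[...,1].astype(int)+12)
    if k2.sum()>9:
        q=W[k2];c=cv2.minAreaRect(q[:,:2].astype(np.float32));print(f,k2.sum(),np.round(c[0],1),np.round(c[1],1),c[2],np.round(np.percentile(q[:,2],[5,50,95])))
im=np.hstack([cv2.resize(cv2.imread('pics/side2.png')[200:370,220:400],None,fx=2.2,fy=2.2),cv2.resize(cv2.imread('pics/top2.png')[170:340,300:480],None,fx=2.2,fy=2.2)])
cv2.imwrite('pics/c2.png',im);print(im.shape)
E
```

```text
t 5.95 shift [-0.3  1.3 67.1] turn [-0.001  0.001  0.002]
top2 436 [ 484.2 -272.2] [50.6 93. ] 80.5321273803711 [117. 148. 151.]
side2 1185 [ 481.1 -281.1] [60.8 92.8] 80.0628433227539 [ 96. 149. 150.]
(374, 792, 3)
```

View pics/c2.png

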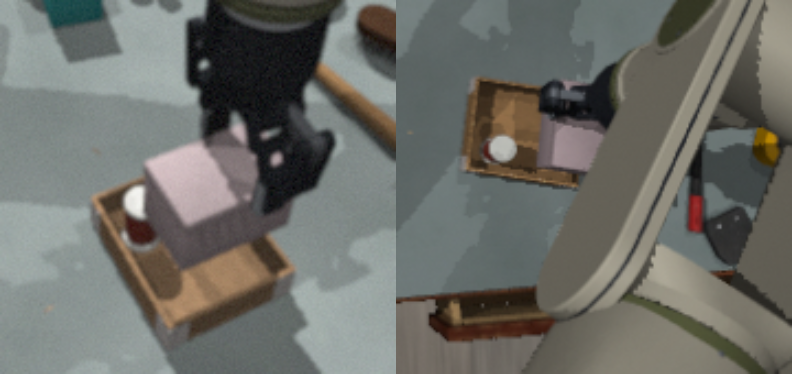

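The box hangs over the carton's right end, clear of the spool and square to the walls. It sits about 1.5 mm from centre along carton x, so I lower it.

Emit:
jog_arm(rows=[[[0,0.5,15],[0,0,0]],[[0,0.5,35],[0,0,0]],[[0,0.5,55],[0,0,0]],[[0,0.5,68],[0,0,0]],[[0,0.5,75],[0,0,0]],[[0,0.5,79],[0,0,0]],[[0,0.5,81],[0,0,0]],[[0,0.5,81],[0,0,0]],[[0,0.5,81],[0,0,0]]])

```text
time: 6.95
tool_pos: [499.2, -283.8, 47.2]
tcp_rot: [180.0, -0.1, -9.6]
ft_force: [-0.2, -0.2, -0.8]
finger_gap: 61.4
grip_force: 27.7
```

Emit:
jog_arm(rows=[[[0,0,1],[0,0,0]],[[0,0,2],[0,0,0]],[[0,0,3],[0,0,0]],[[0,0,3.5],[0,0,0]],[[0,0,3.5],[0,0,0]]])

```text
time: 7.45
tool_pos: [498.5, -283.3, 42.7]
tcp_rot: [-180.0, 0.0, -9.6]
ft_force: [0.3, -0.2, -1.3]
finger_gap: 61.5
grip_force: 27.7
```

Emit:
jog_arm(rows=[[[0,0,0.5],[0,0,0]],[[0,0,1],[0,0,0]],[[0,0,1],[0,0,0]]])

```text
time: 7.75
tool_pos: [498.7, -283.4, 42.6]
tcp_rot: [180.0, 0.0, -9.6]
ft_force: [-2.6, 3.3, 5.3]
finger_gap: 61.3
grip_force: 28.5
```

Contact force shows, so the box is on the floor. I release and rise.

Emit:
jog_arm(rows=[[[0,0,0],[0,0,0]],[[0,0,0],[0,0,0]],[[0,0,0],[0,0,0]],[[0,0,0],[0,0,0]]], grip=73)

```text
time: 8.15
tool_pos: [498.6, -283.4, 41.8]
tcp_rot: [-180.0, 0.0, -9.6]
ft_force: [0.0, 0.6, -0.4]
finger_gap: 73.1
grip_force: 0.0
```

Emit:
jog_arm(rows=[[[0,0,-10],[0,0,0]],[[0,0,-30],[0,0,0]],[[0,0,-70],[0,0,0]],[[0,0,-110],[0,0,0]],[[0,0,-150],[0,0,0]],[[0,0,-170],[0,0,0]],[[0,0,-170],[0,0,0]],[[0,0,-170],[0,0,0]]])

```text
time: 8.95
tool_pos: [498.8, -283.6, 212.6]
tcp_rot: [180.0, -0.1, -9.6]
ft_force: [-0.3, 0.3, -0.1]
finger_gap: 72.9
grip_force: 0.0
```

```bash
python3 go.py 604.5 237 213 92.6
```

```text
t 8.95 shift [  17.  -530.9   -0.7] turn [ 0.002 -0.    -1.784]
```

Emit:
jog_arm(rows=[[[1,-30,0],[0,0,-0.1]],[[3,-80,0],[0,0,-0.24]],[[4,-125,0],[0,0,-0.38]],[[5,-165,0],[0,0,-0.52]],[[6,-205,0],[0,0,-0.66]],[[8,-245,0],[0,0,-0.8]],[[9,-285,0],[0,0,-0.94]],[[10,-325,0],[0,0,-1.08]],[[12,-365,0],[0,0,-1.22]],[[13,-400,0],[0,0,-1.34]]], grip=85)

```text
time: 9.95
tool_pos: [577.3, 110.7, 209.6]
tcp_rot: [-179.8, 0.1, 67.5]
ft_force: [-0.2, -0.6, 0.4]
finger_gap: 85.0
grip_force: 0.0
```

Emit:
jog_arm(rows=[[[0,0,0],[0,0,0]],[[0,0,0],[0,0,0]]])

```text
time: 10.15
tool_pos: [577.3, 109.2, 209.9]
tcp_rot: [-179.8, 0.1, 67.2]
ft_force: [-0.1, 0.2, -1.4]
finger_gap: 85.0
grip_force: 0.0
```

```bash
python3 go.py 604.5 237 213 92.6
python3 - <<'E'
from h import *
for n in('side','top'): snap(n,n+'3')
for f in('top3','side3'):
    p,W=cloud(f); x,y,z=W[...,0],W[...,1],W[...,2]
    def rc(k,n):
        if k.sum()<9: print(f,n,'none');return
        q=W[k];c=cv2.minAreaRect(q[:,:2].astype(np.float32));print(f,n,k.sum(),np.round(c[0],1),np.round(c[1],1),round(c[2],1),np.round(np.percentile(q[:,2],[5,50,95]),1))
    a=(np.abs(x-488)<80)&(np.abs(y+252)<85); L=(x-488)*.167+(y+252)*.986
    rc(a&(z>55)&(z<72)&(L<12),'box'); rc(a&(z>44)&(z<60)&(L>10),'spool'); rc(a&(z>24)&(z<38),'rim')
    rc((np.hypot(x-605,y-237)<30)&(z>140)&(z<160),'cap')
E
```

```text
t 10.15 shift [128.3 -24.5  -3.3] turn [-0.003  0.001 -0.444]
top3 box 891 [ 483.6 -280. ] [62.5 95.6] 79.9 [60.1 63.5 66.4]
top3 spool 118 [ 465.9 -216.1] [30.1 28.8] 88.4 [50.8 53.7 56.5]
top3 rim 359 [ 488.6 -250.3] [135.3 116.6] 80.5 [25.7 32.6 36.5]
top3 cap none
side3 box 1837 [ 482.6 -282.3] [62.8 96.9] 80.0 [59.6 64.2 65.9]
side3 spool 238 [ 466.6 -218.5] [31.9 30.7] 52.4 [46.6 54.2 55.9]
side3 rim 1224 [ 487.9 -252.3] [139.  118.2] 80.5 [25.2 32.7 36.3]
side3 cap 81 [604.6 235.4] [26.2 25. ] 17.2 [141.  149.8 153.5]
```

The box stands flat on the carton floor (top z 64), and the spool has not moved. Next is the bottle.

Emit:
jog_arm(rows=[[[30,-6,0],[0,0,-0.11]],[[70,-13,0],[0,0,-0.24]],[[105,-20,0],[0,0,-0.36]],[[128.5,-24.7,0],[0,0,-0.444]],[[128.5,-24.7,0],[0,0,-0.444]],[[128.5,-24.7,0],[0,0,-0.444]],[[128.5,-24.7,0],[0,0,-0.444]]])

```text
time: 10.95
tool_pos: [605.6, 234.9, 211.7]
tcp_rot: [-180.0, 0.0, 92.4]
ft_force: [0.8, -0.2, -0.6]
finger_gap: 85.0
grip_force: 0.0
```

```bash
python3 go.py 605 237 84 92.6
```

```text
t 10.95 shift [  2.2  -0.5 127.7] turn [-0.     0.001 -0.004]
```

Emit:
jog_arm(rows=[[[2,-0.5,20],[0,0,0]],[[2,-0.5,50],[0,0,0]],[[2,-0.5,80],[0,0,0]],[[2,-0.5,105],[0,0,0]],[[2,-0.5,118],[0,0,0]],[[2,-0.5,125],[0,0,0]],[[2,-0.5,127],[0,0,0]],[[2,-0.5,127],[0,0,0]],[[2,-0.5,127],[0,0,0]]])

```text
time: 11.85
tool_pos: [606.0, 239.0, 86.6]
tcp_rot: [179.9, -0.0, 92.6]
ft_force: [0.0, -0.3, -0.3]
finger_gap: 84.9
grip_force: 0.0
```

Emit:
jog_arm(rows=[[[0,0,0],[0,0,0]],[[0,0,0],[0,0,0]],[[0,0,0],[0,0,0]],[[0,0,0],[0,0,0]],[[0,0,0],[0,0,0]],[[0,0,0],[0,0,0]],[[0,0,0],[0,0,0]],[[0,0,0],[0,0,0]],[[0,0,0],[0,0,0]]], grip=42, force=35)

```text
time: 12.75
tool_pos: [605.6, 238.9, 85.8]
tcp_rot: [179.9, -0.0, 92.6]
ft_force: [0.0, -0.3, 5.3]
finger_gap: 50.0
grip_force: 36.8
```

The gap of 50 mm suggests the pads are near the shoulder. There is spare height above the cap, so I regrip 3 mm lower.

Emit:
jog_arm(rows=[[[0,0,0],[0,0,0]],[[0,0,0],[0,0,0]],[[0,0,0],[0,0,0]],[[0,0,0],[0,0,0]],[[-1.5,0,1],[0,0,0]],[[-1.5,0,2],[0,0,0]],[[-1.5,0,3],[0,0,0]],[[-1.5,0,3],[0,0,0]]], grip=64)

```text
time: 13.55
tool_pos: [604.9, 237.2, 81.6]
tcp_rot: [-180.0, 0.0, 92.6]
ft_force: [0.0, 0.6, 0.8]
finger_gap: 64.1
grip_force: 0.0
```

Emit:
jog_arm(rows=[[[0,0,0],[0,0,0]],[[0,0,0],[0,0,0]],[[0,0,0],[0,0,0]],[[0,0,0],[0,0,0]],[[0,0,0],[0,0,0]],[[0,0,0],[0,0,0]]], grip=42, force=35)

```text
time: 14.15
tool_pos: [605.3, 237.3, 82.2]
tcp_rot: [180.0, -0.0, 92.6]
ft_force: [1.8, -0.2, 1.0]
finger_gap: 50.1
grip_force: 36.9
```

Emit:
jog_arm(rows=[[[0,0,-8],[0,0,0]],[[0,0,-25],[0,0,0]],[[0,0,-50],[0,0,0]],[[0,0,-75],[0,0,0]],[[0,0,-95],[0,0,0]],[[0,0,-108],[0,0,0]],[[0,0,-112],[0,0,0]],[[0,0,-112],[0,0,0]],[[0,0,-112],[0,0,0]]])

```text
time: 15.05
tool_pos: [604.3, 237.0, 192.5]
tcp_rot: [-179.9, 0.0, 92.6]
ft_force: [0.4, -0.3, -2.9]
finger_gap: 49.9
grip_force: 36.9
```

```bash
python3 go.py 515 -223.6 194 92.6; python3 -c "
from h import *
snap('side','s4')
p,W=cloud('s4');x,y,z=W[...,0],W[...,1],W[...,2]
g=p.astype(int);k=(np.hypot(x-605,y-237)<45)&(z>90)&(z<190)&(g.min(-1)>90)&(z<220)
for lo in range(90,215,15):
    q=W[k&(z>lo)&(z<lo+15)]
    if len(q)>5: print(lo,len(q),np.round(q.mean(0),1),np.round(np.ptp(q,axis=0),0))
cv2.imwrite('pics/c4.png',cv2.resize(p[60:240,130:310],None,fx=3,fy=3))"
```

```text
t 15.05 shift [-456.1 -110.    -1. ] turn [-0.002  0.001 -0.   ]
120 12 [604.9 227.7 128.4] [48. 27. 12.]
135 14 [594.6 228.9 142.2] [44. 34. 14.]
150 9 [611.4 218.8 157.1] [38.  6. 13.]
165 8 [587.4 223.2 173.6] [19. 31. 14.]
180 7 [583.1 232.8 185.1] [32. 36.  7.]
```

View pics/c4.png

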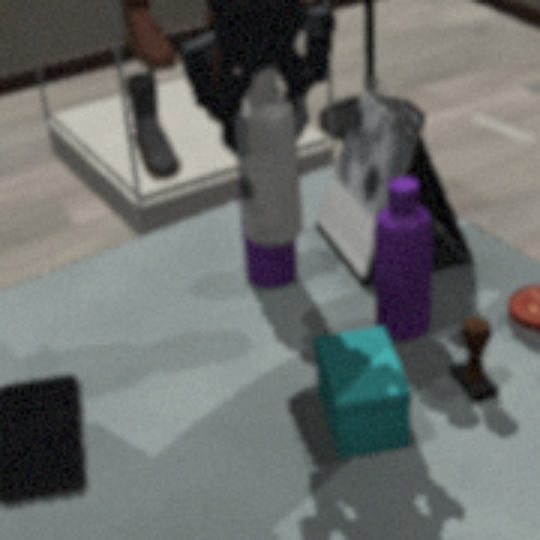

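The white bottle hangs upright at (270,170) in the crop, held at its upper body, with the purple bottles untouched. I carry it to the carton.

Emit:
jog_arm(rows=[[[-10,-2.4,0],[0,0,0]],[[-30,-7,0],[0,0,0]],[[-60,-14.5,0],[0,0,0]],[[-95,-23,0],[0,0,0]],[[-130,-31,0],[0,0,0]],[[-165,-40,0],[0,0,0]],[[-200,-48,0],[0,0,0]],[[-230,-55,0],[0,0,0]],[[-250,-60,0],[0,0,0]],[[-260,-62.7,0],[0,0,0]]])

```text
time: 16.1
tool_pos: [553.1, -27.6, 193.2]
tcp_rot: [-179.9, 0.0, 92.5]
ft_force: [-0.5, -0.2, -2.0]
finger_gap: 50.6
grip_force: 36.9
```

Emit:
jog_arm(rows=[[[-10,-2.4,0],[0,0,0]],[[-30,-7,0],[0,0,0]],[[-60,-14.5,0],[0,0,0]],[[-95,-23,0],[0,0,0]],[[-130,-31,0],[0,0,0]],[[-160,-38.6,0],[0,0,0]],[[-180,-43,0],[0,0,0]],[[-190,-45.8,0],[0,0,0]],[[-196,-47.3,0],[0,0,0]],[[-196,-47.3,0],[0,0,0]]])

```text
time: 17.1
tool_pos: [515.7, -223.0, 193.7]
tcp_rot: [-180.0, -0.0, 92.6]
ft_force: [1.0, -0.3, -2.4]
finger_gap: 50.4
grip_force: 36.9
```

Emit:
jog_arm(rows=[[[0,0,0],[0,0,0]],[[0,0,0],[0,0,0]]])

```text
time: 17.3
tool_pos: [516.0, -222.2, 193.9]
tcp_rot: [180.0, -0.0, 92.6]
ft_force: [0.3, -0.1, -2.2]
finger_gap: 50.1
grip_force: 36.9
```

```bash
python3 go.py 515 -223.6 150 92.6; python3 -c "
from h import *
snap('side','s5');p,W=cloud('s5');x,y,z=W[...,0],W[...,1],W[...,2]
k=(np.hypot(x-515,y+224)<40)
for lo in range(110,180,10):
    q=W[k&(z>lo)&(z<lo+10)]
    if len(q)>30:
        f=lambda a:np.hypot(q[:,0]-a[0],q[:,1]-a[1])-26
        from scipy.optimize import least_squares
        print(lo,len(q),np.round(least_squares(f,[515,-224],loss='soft_l1').x,1))
cv2.imwrite('pics/c5.png',cv2.resize(p[170:370,220:420],None,fx=3,fy=3))"
```

```text
t 17.3 shift [-1.4 -1.1 43.9] turn [ 0.    -0.     0.001]
110 48 [ 517.4 -221.2]
120 111 [ 517.1 -221.5]
130 100 [ 516.6 -221.9]
140 120 [ 516.4 -222.6]
150 131 [ 516.4 -222.8]
160 135 [ 516.4 -222.8]
170 132 [ 516.1 -222.7]
```

View pics/c5.png

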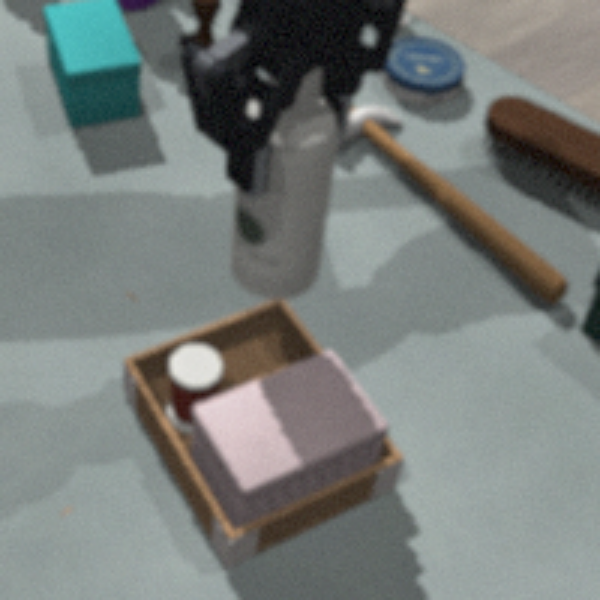

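The bottle hangs upright above the carton's free corner, about 1.5 mm from its target. I lower it with that correction.

Emit:
jog_arm(rows=[[[-1.4,-1.1,5],[0,0,0]],[[-1.4,-1.1,20],[0,0,0]],[[-1.4,-1.1,40],[0,0,0]],[[-1.4,-1.1,60],[0,0,0]],[[-1.4,-1.1,78],[0,0,0]],[[-1.4,-1.1,90],[0,0,0]],[[-1.4,-1.1,98],[0,0,0]],[[-1.4,-1.1,103],[0,0,0]],[[-1.4,-1.1,104],[0,0,0]],[[-1.4,-1.1,104],[0,0,0]]])

```text
time: 18.35
tool_pos: [515.0, -224.9, 90.4]
tcp_rot: [180.0, 0.0, 92.6]
ft_force: [0.1, 0.4, -1.4]
finger_gap: 50.3
grip_force: 36.9
```

Emit:
jog_arm(rows=[[[0,0,0.5],[0,0,0]],[[0,0,1],[0,0,0]],[[0,0,1.5],[0,0,0]],[[0,0,2],[0,0,0]],[[0,0,2],[0,0,0]]])

```text
time: 18.85
tool_pos: [514.6, -224.7, 87.9]
tcp_rot: [-180.0, -0.0, 92.6]
ft_force: [-0.3, 0.0, -2.1]
finger_gap: 50.5
grip_force: 36.9
```

Emit:
jog_arm(rows=[[[0,0,0.5],[0,0,0]],[[0,0,1],[0,0,0]],[[0,0,1.5],[0,0,0]],[[0,0,1.5],[0,0,0]]])

```text
time: 19.25
tool_pos: [514.6, -224.6, 86.3]
tcp_rot: [-180.0, -0.0, 92.6]
ft_force: [-0.4, 0.4, -2.1]
finger_gap: 50.0
grip_force: 36.9
```

Emit:
jog_arm(rows=[[[0,0,0.5],[0,0,0]],[[0,0,1],[0,0,0]],[[0,0,1],[0,0,0]]])

```text
time: 19.55
tool_pos: [514.8, -224.9, 86.0]
tcp_rot: [180.0, 0.0, 92.6]
ft_force: [-2.6, 0.5, 5.4]
finger_gap: 50.0
grip_force: 37.2
```

Contact: the bottle is on the floor. I release and rise.

Emit:
jog_arm(rows=[[[0,0,0],[0,0,0]],[[0,0,0],[0,0,0]],[[0,0,0],[0,0,0]],[[0,0,0],[0,0,0]],[[0,0,0],[0,0,0]]], grip=75)

```text
time: 20.05
tool_pos: [514.6, -224.6, 85.3]
tcp_rot: [-180.0, -0.0, 92.6]
ft_force: [0.2, 0.2, -0.1]
finger_gap: 75.7
grip_force: 0.0
```

Emit:
jog_arm(rows=[[[0,0,-8],[0,0,0]],[[0,0,-25],[0,0,0]],[[0,0,-55],[0,0,0]],[[0,0,-95],[0,0,0]],[[0,0,-130],[0,0,0]],[[0,0,-150],[0,0,0]],[[0,0,-150],[0,0,0]],[[0,0,-150],[0,0,0]]])

```text
time: 20.85
tool_pos: [514.8, -224.8, 235.9]
tcp_rot: [179.9, 0.0, 92.6]
ft_force: [0.8, 0.4, -0.5]
finger_gap: 74.8
grip_force: 0.0
```

```bash
python3 -c "
from h import *
p,_=snap('side','s6');p,W=cloud('s6');x,y,z=W[...,0],W[...,1],W[...,2]
a=(np.abs(x-488)<80)&(np.abs(y+252)<85); L=(x-488)*.167+(y+252)*.986
def rc(k,n):
    q=W[k];c=cv2.minAreaRect(q[:,:2].astype(np.float32));print(n,k.sum(),np.round(c[0],1),np.round(c[1],1),round(c[2],1),np.round(np.percentile(q[:,2],[5,50,95]),1))
rc(a&(z>145)&(z<162),'cap');rc(a&(z>58)&(z<70)&(L<4),'box');rc(a&(z>48)&(z<58)&(L>8)&(x<485),'spool')
cv2.imwrite('pics/c6.png',p)"
```

```text
cap 207 [ 515.2 -225.8] [27.1 25.3] 53.9 [146.8 155.1 156.8]
box 1795 [ 483.1 -280.6] [65.7 97.3] 80.7 [61.6 64.3 66.2]
spool 222 [ 467.  -217.9] [32.7 30.7] 52.7 [52.5 54.3 56.1]
```

View pics/c6.png

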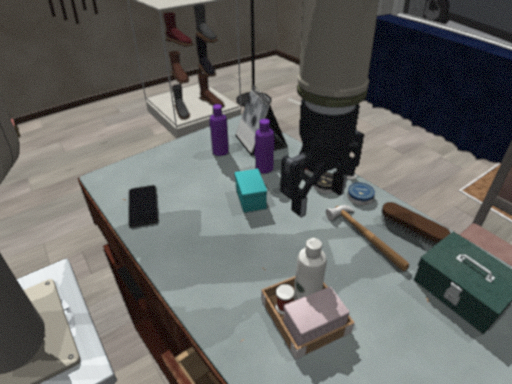

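The bottle (312,265), box (317,313) and spool (285,294) all stand upright on the carton floor, with top heights of 156, 64 and 54 mm. The gripper is clear of them, and everything in view on the counter looks undisturbed. The stamp is hidden behind the gripper in this view.

```bash
python3 -c "
from bench import r
print(r.hand_in())"
```

```text
the job is handed in; nothing more can be done
None
```

The job is handed in: the pink box and white bottle were set down into the carton and stand upright with the spool on its floor, after about 21 s of the 48 s allowed.

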